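# Swing a link bar into the checking fixture and lock it

## Robot

A 6-joint arm with a two-finger parallel gripper is mounted at the origin on a cart in front of the work surface, level with it; the furniture and walls round the work are solid. World frame = base frame: x ahead of the robot, y to its left, z up, the work surface at z = 0. Lengths are in mm, angles in rad, forces in N, time in s.
With the tool pointing down it reaches from about 275 to 750 mm from the base axis. Payload 10.2 kg.
Tool frame: the origin (TCP) lies midway between the tips of the shut fingers; the grasp point (between the pads) lies 19 mm behind it; z points along the fingers, y is the line along which they close (so a half turn about z gives the same grasp; the last joint's range is limited). The gripper opens to 85 mm and grips with 20 to 120 N. Pads are 22 mm wide; open, the fingers measure 114 mm over their backs; the gripper's body (76 mm by 85 mm) begins 54 mm behind the grasp point. The pads swing forward as they close: fully open they stand 13 mm farther back than shut.
Start: joints at [-1.398, 0.313, 1.498, -0, 1.331, -0.223], TCP at [202.4, -484.423, 231.294] pointing down, gripper open.
Joint ranges: [-2.94, 2.94], [-0.97, 2.17], [0.19, 2.56], [-1.23, 4.37], [0.02, 3.11], [-2.88, 2.88]. Speed limits (rad/s): [2.39, 2.39, 3.01, 3.14, 3.14, 3.14].

## Interface

Orientations are given as a unit quaternion [w, x, y, z].
In Python, from rig import ctrl gives the robot as it stands.
- The arm moves only by the tool send_rows, never from a script. Its argument "targets" is a list of rows, each a list of 7 numbers: the closure, from -1 (fully open) to 1 (shut), so that 0 is half open, then the shift along the tool's x, y, z in m, then the turn, a rotation vector about the tool's x, y, z in rad. In form: [[claw, dx, dy, dz, ax, ay, az], ...]. A call has exactly 10 rows; each row shifts and turns the commanded pose from where the row before left it, along the tool's axes as they then stand; what a row does not reach is not made up. A row lasts 1/8 s, in which the tool goes at most 62.5 mm and 10.7 degrees, less where a joint would pass 70% of its speed; a pose out of reach is approached as far as the arm can. A call with a gripper value outside its range is refused whole. The fingers move at their own pace and stop on an object; "squeeze" is the grip in N (left out, the last holds). Time passes only in rows, so rows that do not move let the fingers close, or fill a call up. It gives the time, the measured TCP pose, the force, the opening and the grip force at its end, in the units of the state.
- ctrl.sense(): the state, without advancing time (a new reading comes with each control period).
- ctrl.capture(name): name is "side" or "top" or "wrist"; returns a dict with "img" (420x560x3 uint8, red, green, blue), "camera_matrix" (3x3 intrinsics, pixels), "R" (3x3) and "t" (3): a world point X has camera coordinates R X + t. Camera axes: x right, y down, z forward; pixel columns grow to the right and rows downward; lengths in mm; the calibration is good to about 2 mm. A picture is of the moment at which its call begins. There is no depth.
- ctrl.finish_job(): hands the job in; it is judged then, once.
Trained networks look in a picture, given as the dict that the camera call returned (one of the last four; its "shot" number tells which), for a name from the list of things; names that differ only in an ending like _2 or _b are one class to them, and where a whole thing is asked for, a point or a joint stands for the part that bears it (a point fixed in the world has none). Each returns a list of dicts, best first, with "score" (0 to 1); they miss things now and then, are a little off and sometimes report something else, mostly with a low value. They report only what shows in the picture. A call takes as long as a camera call.
- ctrl.boxes_of(query, picture): "extent" ([left, top, width, height] in pixels, round what is visible of it).
- ctrl.landmark_of(query, picture): "point" ([column, row] in pixels: a listed point, or the origin of a listed thing).
The state is a dict: "time_s": time; "joints": joint angles; "dq": joint speeds; "tau": joint torques, N m; "eef_pos": TCP position; "ee_rot": TCP orientation; "force": force on the tool from outside, world axes, zero at the start; "wrist_torque": the same for the moment, N m; "grip_width": opening from 0.0 (shut) to 1.0 (fully open); "grip_force": force on a finger pad.
Only numpy, scipy, OpenCV 4.12 (cv2) and the standard library are available. Lean on these libraries where they do the work, as an engineer would, in place of code of your own. Each camera call takes 0.05 s, during which the arm holds its last target. There are 200 camera calls.

## Task

Load the link bar in the checking fixture: lay it flat on the fixture's plate with its vee-notched end against the round post and its plain end slanting out away from the rail (at least 15 degrees out of line), let go, then swing it about the post, in under the lip, until it lies flush along the rail. Then turn the winged knob on the end clamp's sloped face clockwise until it clicks over and the clamp holds the bar. Leave the other things on the bench where they are.

Things in the scene. Friction and masses are not known exactly. Their poses are not given: they have to be found in the camera images.
- bar: loose steel link bar, 160 long (its y) x 26 wide (its x) x 20 mm high (z), 0.2 to 0.42 kg, lying flat on the bench at the left; two dark round holes in its top. Origin: centre of its underside. Its +y end has a 90 degree vee notch 12 mm deep over nearly the full width (apex 68 mm from the origin); its -y end is plain and square
- bar_vee (a point): point on the bar's underside at its vee end (79.3 mm along +y from the bar's origin, in the mouth of the vee): the post's axis passes through it when the vee sits fully on the post, whatever the bar's slant
- bar_butt (a point): centre of the lower edge of the bar's plain end, 80 mm along -y from the bar's origin
- fixture: checking fixture fixed to the bench: dark steel plate 155 (x) x 270 (y) x 15 mm high, origin at the centre of its underside, z up, operator's side -x. Post at the +y end, rail along the back, light steel clamp block at the -y end (x +4 to +56, y -126 to -61 mm, top 65 mm over the bench). Loaded, the bar lies on the plate along y at x = +30 mm, vee at +y on the post, plain end at y = -54 mm
- post (a point): foot of the fixed upright post's axis at the top of the plate (15 mm above the bench), at x = +30, y = +105 mm of the fixture; the post is 16 mm in diameter and 30 mm high, steel, smooth; axes as the fixture's
- rail (a point): foot of the steel rail's front face at its middle, on the plate (fixture x = +43, y = +2 mm); axes as the fixture's. The upright face, 90 mm long along y, looks to -x and takes the bar's long side. From 22.5 to 28.5 mm above the plate a lip overhangs the face by 6 mm, 2.5 mm clear of the bar's top, so the bar cannot be set in from above
- clamp_nose (a point): where the clamp's round 12 mm nose comes out of the block (fixture x = +30, y = -61, z = 25 mm); axes as the fixture's. Open it stands 1.5 mm out and leaves 5 mm to the loaded bar's plain end, so the bar swings past only if its vee stays on the post (block to bar: 6.5 mm). Turning the knob drives it 9.5 mm along +y; its spring gives with about 5 N and pushes the bar home on the post
- knob_grip (a point): middle of the knob's wing, on its axis. Black wing 50 long (this frame's x) x 12 thick (y) x 26 mm high (z) on a 40 mm disc whose top is 13 mm below this point. z is the knob's axis, outward from the block's sloped end face: it leans 35 degrees from vertical towards fixture -y. The frame turns with the knob: open, the wing lies nearly along fixture x; locked, straight up the slope, in line with the bar
- clamp_knob (a joint): the knob's angle in rad: 0 open, 1.35 locked (end stop), growing clockwise as seen looking onto the knob (a turn about this frame's -z). A spring detent resists with 0.1 to 0.2 N m; let go before 0.75 rad it springs back to 0, past about 0.85 it clicks over and goes to 1.35 by itself
- micrometer: bystander: outside micrometer lying on the bench right of the fixture, 55 x 158 x 20 mm; origin: centre of its underside
- vee_block: bystander: small steel vee block behind the fixture, 34 x 45 x 36 mm; origin: centre of its underside

How it is judged:
By the outcome, as a careful person would: the job done as asked, in the order asked, and still so for the second after the job is handed in, with the robot touching nothing.
It also fails if it takes over 69 s, if anything falls off the work surface, if the arm or the gripper's body presses on something with over 40 N, if the wrist force passes 120 N, or if a joint passes its speed limit or range.

## Working session

There is one attempt and no reset: what is moved stays moved. The work goes in short steps, Python scripts to look and compute and a tool call to move; the robot and the scene stay as the last step left them, time stands still between calls to the robot, and variables do not carry over. Pictures are saved under pics/ and viewed, at most 10 in all, crops included, and the job is handed in when it is done.

Besides the shell and the picture viewer there is one more tool, called by a JSON object that holds its "fn" and its "kwargs", one argument or row to a line. send_rows: Moves the arm, as the interface text tells. Its arguments: {"type":"object","properties":{"targets":{"type":"array"},"squeeze":{"type":"number"}},"required":["targets"]}

```bash
mkdir -p pics; cat > h.py <<'E'
import numpy as np, cv2
from scipy.spatial.transform import Rotation as Rn
from rig import ctrl
def ray(pic,p):
    K=np.array(pic["camera_matrix"]);R=np.array(pic["R"]);t=np.array(pic["t"])
    d=R.T@np.linalg.inv(K)@np.array([p[0],p[1],1.0]);return -R.T@t,d/np.linalg.norm(d)
def atz(pic,p,z):
    c,d=ray(pic,p);return c+d*(z-c[2])/d[2]
def proj(pic,X):
    q=np.array(pic["camera_matrix"])@(np.array(pic["R"])@np.array(X)+np.array(pic["t"]));return q[:2]/q[2]
def tri(obs):
    A=0;b=0
    for pic,p in obs:
        c,d=ray(pic,p);M=np.eye(3)-np.outer(d,d);A=A+M;b=b+M@c
    return np.linalg.solve(A,b)
def save(pic,n): cv2.imwrite("pics/"+n+".png",cv2.cvtColor(pic["img"],cv2.COLOR_RGB2BGR))
E
python3 - <<'E'
from h import *
np.set_printoptions(precision=1,suppress=True)
H=dict(bar=0,bar_vee=0,bar_butt=0,fixture=0,post=15,rail=15,clamp_nose=25,knob_grip=70,micrometer=0,vee_block=0)
P={n:ctrl.capture(n) for n in("top","side")}
for n in P: save(P[n],n+"0")
for k,z in H.items():
    o=[]
    for n in P:
        r=ctrl.landmark_of(k,P[n])
        if r:
            p=r[0]["point"];o.append((P[n],p));print(k,n,np.round(p),round(r[0]["score"],2),atz(P[n],p,z))
    if len(o)==2:print("   tri",tri(o))
s=ctrl.sense();print(s)
E
```

```text
bar top [191. 232.] 0.57 [510.6 159.2   0. ]
bar side [207. 196.] 0.45 [496.8 142.7   0. ]
   tri [508.4 163.1 -12. ]
bar_vee top [173. 239.] 0.9 [487.2 222.    0. ]
bar_vee side [195. 190.] 0.53 [478.6 207.8   0. ]
   tri [486.4 225.1  -9.4]
bar_butt top [214. 220.] 0.55 [553.3  80.6   0. ]
bar_butt side [226. 200.] 0.7 [539.5  82.    0. ]
   tri [547.4  83.3  -1.9]
fixture top [317. 215.] 0.92 [ 577.9 -275.9    0. ]
fixture side [291. 252.] 0.56 [ 556.3 -280.7    0. ]
   tri [ 571.7 -272.8   -8.9]
post top [296. 198.] 0.59 [ 636.1 -203.6   15. ]
post side [299. 223.] 0.82 [ 645.5 -188.1   15. ]
   tri [ 634.2 -203.2   26.6]
rail top [320. 203.] 0.89 [ 618.4 -287.2   15. ]
rail side [310. 244.] 0.68 [ 609.6 -294.4   15. ]
   tri [ 617.9 -286.9    8. ]
clamp_nose top [338. 217.] 0.78 [ 570. -346.   25.]
clamp_nose side [309. 256.] 0.89 [ 565.8 -347.5   25. ]
   tri [ 569.  -345.6   22.8]
knob_grip top [353. 224.] 0.52 [ 539.1 -388.3   70. ]
knob_grip side [311. 258.] 0.78 [ 529.  -402.7   70. ]
   tri [ 539.8 -390.2   57.9]
micrometer top [405. 245.] 0.63 [ 479.6 -580.2    0. ]
micrometer side [339. 336.] 0.86 [ 476.1 -575.2    0. ]
   tri [ 477.1 -577.8    2.6]
vee_block top [266. 172.] 0.49 [729.1 -94.9   0. ]
vee_block side [304. 205.] 0.7 [738.1 -88.5   0. ]
   tri [729.7 -96.2   5.7]
{'time_s': 1.1, 'joints': array([-1.4,  0.3,  1.5,  0. ,  1.3, -0.2]), 'dq': array([-0., -0., -0.,  0.,  0., -0.]), 'tau': array([ -0. , -41.2, -26. ,  -0. ,   0. ,   0. ]), 'eef_pos': array([ 202.4, -484.4,  231.3]), 'ee_rot': array([0. , 1. , 0.2, 0. ]), 'force': array([ 1.2,  0.7, -0.3]), 'wrist_torque': array([0., 0., 0.]), 'grip_force': 0.0, 'grip_width': 0.9951684390644424}
```

```bash
python3 -c "
import cv2,numpy as np
cv2.imwrite('pics/both.png',np.hstack([cv2.imread('pics/top0.png')[:,80:480],cv2.imread('pics/side0.png')[:,80:480]]))"
```

```text
(no output)
```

View pics/top0.png

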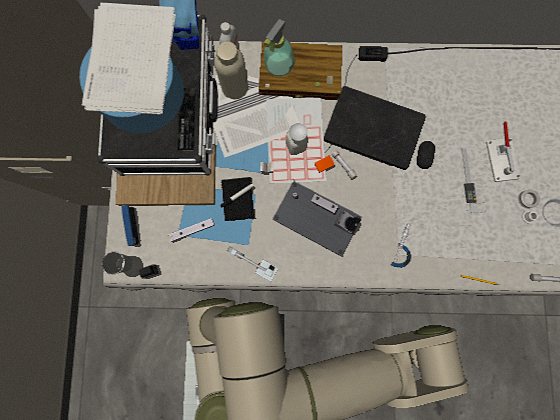

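View pics/side0.png

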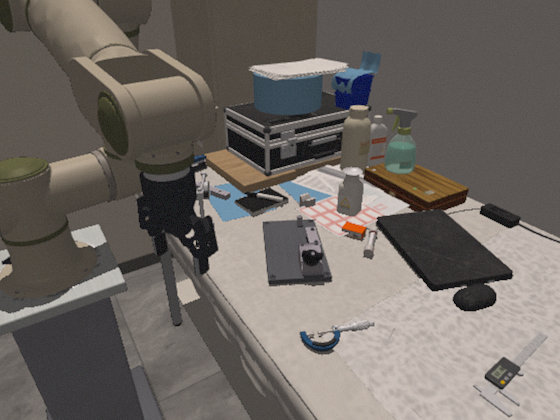

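The top view shows the bar at about (171,239)–(214,220) with its vee end on the left, and the grey fixture plate at (275–362, 180–255). The post is near (296,190) and the knob near (350,222), which agrees with the networks. The side view shows the same layout. Next I'll get a wrist view of the fixture.

```bash
cat >> h.py <<'E'
np.set_printoptions(precision=4,suppress=True)
def down(a): # tool down, tool x at yaw a (deg)
    a=np.radians(a);return np.array([[np.cos(a),np.sin(a),0],[np.sin(a),-np.cos(a),0],[0,0,-1.]])
def pose():
    s=ctrl.sense();q=s["ee_rot"];return np.array(s["eef_pos"]),Rn.from_quat([q[1],q[2],q[3],q[0]]).as_matrix(),s
def rows(p1,R1,n,p0=None,R0=None):
    """n identical rows taking the (measured) pose to p1,R1"""
    if p0 is None:p0,R0,_=pose()
    a=Rn.from_matrix(R0.T@R1).as_rotvec();A=np.zeros((3,3));M=np.array(R0)
    for k in range(n): A+=M;M=M@Rn.from_rotvec(a/n).as_matrix()
    d=np.linalg.solve(A,np.array(p1)-p0)/1000/n*n
    print(n,"rows:",np.r_[d,a/n],"| mm/row",round(np.linalg.norm(d)*1000,1),"deg/row",round(np.degrees(np.linalg.norm(a))/n,1))
def st():
    p,R,s=pose();print("t",round(s["time_s"],2),"p",p,"yaw",np.degrees(np.arctan2(R[1,0],R[0,0])),"z",R[:,2],"j",s["joints"],"F",s["force"],"w",s["grip_width"]*85,"gf",s["grip_force"])
E
python3 - <<'E'
from h import *
st()
p,R,s=pose()
rows([500,-270,330],down(25),10)
rows([500,-270,330],down(-25),10)
pic=ctrl.capture("wrist");Rc=np.array(pic["R"]);c=-Rc.T@np.array(pic["t"]);print("cam in tool",R.T@(c-p),"fwd",R.T@Rc[2],pic["camera_matrix"])
E
```

```text
t 1.1 p [ 202.4056 -484.4296  231.2943] yaw 22.677679511136724 z [ 0. -0. -1.] j [-1.3984  0.3129  1.4977  0.      1.331  -0.2234] F [ 1.1912  0.7413 -0.337 ] w 84.5893173204776 gf 0.0
10 rows: [ 0.0359 -0.0077 -0.0099  0.      0.     -0.0041] | mm/row 38.0 deg/row 0.2
10 rows: [ 0.0311 -0.0214 -0.0099  0.     -0.      0.0832] | mm/row 39.0 deg/row 4.8
cam in tool [  70.6601   -1.1259 -143.1148] fwd [-0.2801 -0.0005  0.96  ] [[332.8333   0.     280.8471]
 [  0.     332.8333 209.9764]
 [  0.       0.       1.    ]]
```

```bash
python3 - <<'E'
from h import *
rows([540,-230,270],down(115),10)
E
```

```text
10 rows: [ 0.0419  0.0216 -0.0039 -0.     -0.     -0.1611] | mm/row 47.3 deg/row 9.2
```

{"fn": "send_rows", "kwargs": {
  "targets": [
    [-1, 0.042, 0.0215, -0.004, 0, 0, -0.161],
    [-1, 0.042, 0.0215, -0.004, 0, 0, -0.161],
    [-1, 0.042, 0.0215, -0.004, 0, 0, -0.161],
    [-1, 0.042, 0.0215, -0.004, 0, 0, -0.161],
    [-1, 0.042, 0.0215, -0.004, 0, 0, -0.161],
    [-1, 0.042, 0.0215, -0.004, 0, 0, -0.161],
    [-1, 0.042, 0.0215, -0.004, 0, 0, -0.161],
    [-1, 0.042, 0.0215, -0.004, 0, 0, -0.161],
    [-1, 0.042, 0.0215, -0.004, 0, 0, -0.161],
    [-1, 0.042, 0.0215, -0.004, 0, 0, -0.161]
  ]
}}

```text
time_s: 2.4
eef_pos: [540.3, -227.9, 271.1]
ee_rot: [-0.0, 0.536, 0.845, 0.0]
force: [-0.2, 0.7, -0.6]
grip_width: 0.998
grip_force: 0.0
```

```bash
python3 - <<'E'
from h import *
st()
pic=ctrl.capture("wrist");save(pic,"w1")
H=dict(fixture=0,post=15,rail=15,clamp_nose=25,knob_grip=70)
for k,z in H.items():
    for r in ctrl.landmark_of(k,pic)[:2]:
        print(k,np.round(r["point"],1),round(r["score"],2),atz(pic,r["point"],z))
rows([506,165,150],down(115),10)
rows([506,165,150],down(115),12)
E
```

```text
t 2.4 p [ 540.3416 -227.8943  271.1434] yaw 115.23932010660371 z [-0.0001  0.0002 -1.    ] j [-0.5988  0.4285  1.2311  0.0001  1.4823 -1.0393] F [-0.1824  0.6502 -0.5784] w 84.82882773427734 gf 0.0
fixture [284.6 214.6] 0.65 [ 567.2063 -275.2626    0.    ]
post [371.2 188. ] 0.94 [ 646.4636 -195.1987   15.    ]
rail [306.5 238.1] 0.88 [ 603.9594 -287.6441   15.    ]
clamp_nose [263.6 266.1] 0.88 [ 568.969  -342.1987   25.    ]
knob_grip [224.6 303.8] 0.9 [ 540.7302 -385.0732   70.    ]
10 rows: [ 0.0373  0.0136  0.0121 -0.     -0.     -0.0003] | mm/row 41.5 deg/row 0.0
12 rows: [ 0.0311  0.0113  0.0101 -0.     -0.     -0.0003] | mm/row 34.6 deg/row 0.0
```

View pics/w1.png

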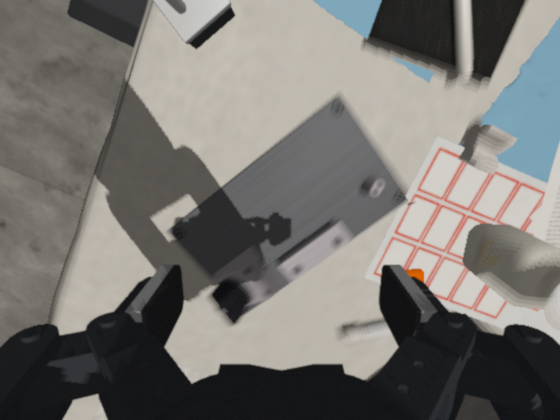

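The wrist view shows the plate with its corners at about (339,94), (411,198), (175,238) and (235,322). The post is at (375,187), the rail at (278–352, 222–275), and the knob at (230,298) with its wing out along fixture x. I'll fit the fixture pose from these and move on to the bar.

{"fn": "send_rows", "kwargs": {
  "targets": [
    [-1, 0.037, 0.0135, 0.012, 0, 0, 0],
    [-1, 0.037, 0.0135, 0.012, 0, 0, 0],
    [-1, 0.037, 0.0135, 0.012, 0, 0, 0],
    [-1, 0.037, 0.0135, 0.012, 0, 0, 0],
    [-1, 0.037, 0.0135, 0.012, 0, 0, 0],
    [-1, 0.037, 0.0135, 0.012, 0, 0, 0],
    [-1, 0.037, 0.0135, 0.012, 0, 0, 0],
    [-1, 0.037, 0.0135, 0.012, 0, 0, 0],
    [-1, 0.037, 0.0135, 0.012, 0, 0, 0],
    [-1, 0.037, 0.0135, 0.012, 0, 0, 0]
  ]
}}

```text
time_s: 3.95
eef_pos: [506.7, 163.1, 150.7]
ee_rot: [-0.0, 0.539, 0.842, -0.0]
force: [0.7, -0.3, -0.2]
grip_width: 0.996
grip_force: 0.0
```

```bash
python3 - <<'E'
from h import *
from scipy.optimize import least_squares
st()
pic=ctrl.capture("wrist");save(pic,"w2")
for k in("bar","bar_vee","bar_butt"):
    for r in ctrl.landmark_of(k,pic)[:2]:
        print(k,np.round(r["point"],1),round(r["score"],2),atz(pic,r["point"],0))
# fixture fit from w1 (camera pose rebuilt from tool pose)
p1=np.array([540.34,-227.89,271.14]);T1=down(115.24)
p,R,s=pose();Rc=np.array(pic["R"]);c=-Rc.T@np.array(pic["t"])
rel=R.T@(c-p);Rt=Rc@R
R1=Rt@T1.T;t1=-R1@(p1+T1@rel)
P1=dict(camera_matrix=pic["camera_matrix"],R=R1,t=t1)
obs=[((30,105,15),(371.2,188)),((30,105,45),(377,187)),((43,2,15),(306.5,238.1)),((30,-61,25),(263.6,266.1)),((0,0,0),(284.6,214.6)),
((-77.5,135,15),(339,94)),((77.5,135,15),(411,198)),((77.5,-135,15),(235,322))]
def W(v,X):
    a=v[2];return np.array([v[0]+X[0]*np.cos(a)-X[1]*np.sin(a),v[1]+X[0]*np.sin(a)+X[1]*np.cos(a),X[2]])
f=lambda v:np.concatenate([proj(P1,W(v,X))-u for X,u in obs])
o=least_squares(f,[572,-275,-.44],loss="soft_l1",x_scale=[10,10,.1]);v=o.x
print("fix",v,np.degrees(v[2]));print(f(v).reshape(-1,2).round(1).tolist())
print("post",W(v,(30,105,15)),"loaded bar origin",W(v,(30,105-79.3,15)))
E
```

```text
t 3.95 p [506.6769 163.1006 150.7005] yaw 114.76067200110711 z [-0.0001 -0.0001 -1.    ] j [ 0.0912  0.4051  1.5885 -0.0001  1.1481 -0.3409] F [ 0.7227 -0.2674 -0.2073] w 84.63384216138016 gf 0.0
bar [288.8 202.4] 0.93 [515.2975 160.3999   0.    ]
bar_vee [294.1 115.6] 0.76 [487.0218 231.323    0.    ]
bar_butt [287.6 282.7] 0.78 [548.817   86.1209   0.    ]
bar_butt [289.6 205.3] 0.68 [517.1278 158.2207   0.    ]
fix [ 567.8969 -271.3117   -0.4692] -26.885780051589563
[[-1.8, -4.0], [-0.9, 2.4], [1.5, 2.4], [-0.6, -1.8], [1.5, -1.9], [-0.4, 0.7], [0.1, 1.1], [8.2, -5.7]]
post [ 642.1366 -191.2276   15.    ] loaded bar origin [ 606.2761 -261.9561   15.    ]
```

View pics/w2.png

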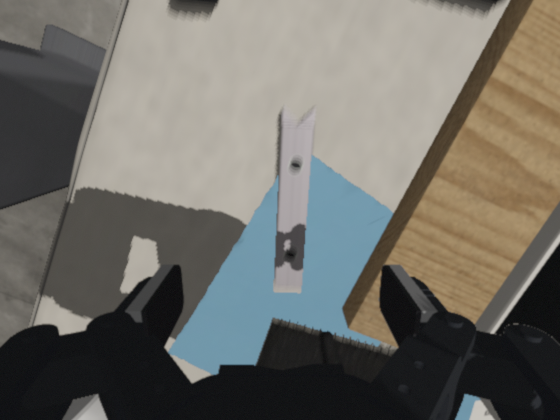

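The bar shows with its vee tips at (283,107) and (315,107) and its butt corners at (275,292) and (301,292). The holes are at (295,164) and (289,252). There is clear bench on both sides for the fingers, apart from dark clutter just beyond the butt end.

```bash
python3 - <<'E'
from h import *
pic=ctrl.capture("wrist")
q={n:atz(pic,u,20) for n,u in dict(t1=(283,107),t2=(315,107),b1=(275,292),b2=(301,292),h1=(295,164),h2=(289,252)).items()}
for n in q:print(n,q[n])
v=(q['t1']+q['t2'])/2;b=(q['b1']+q['b2'])/2
d=v-b;print("len",np.linalg.norm(d),"w",np.linalg.norm(q['t1']-q['t2']),np.linalg.norm(q['b1']-q['b2']),"ctr",(v+b)/2,"yaw y-axis",np.degrees(np.arctan2(d[1],d[0])))
ub,uv=np.array([548.8,86.1]),np.array([487,231.3]);d=uv-ub;print(np.degrees(np.arctan2(d[1],d[0])),np.linalg.norm(d),(ub+uv)/2)
E
```

```text
t1 [475.3886 232.4877  20.    ]
t2 [498.2359 243.068   20.    ]
b1 [537.5552  81.3779  20.    ]
b2 [559.3272  91.4951  20.    ]
h1 [503.3098 195.9345  20.    ]
h2 [532.258  122.9316  20.    ]
len 163.40851597618007 w 25.17817692017348 24.00795732094159 ctr [517.6267 162.1072  20.    ] yaw y-axis 112.15705140734295
113.05556589930815 157.80456267167943 [517.9 158.7]
```

```bash
python3 - <<'E'
from h import *
rows([517.7,160.5,2],down(112.5),7)
E
```

```text
7 rows: [-0.0008  0.0013  0.0213 -0.      0.      0.0058] | mm/row 21.4 deg/row 0.3
```

{"fn": "send_rows", "kwargs": {
  "targets": [
    [-0.3, -0.001, 0.0013, 0.03, 0, 0, 0.006],
    [-0.3, -0.001, 0.0013, 0.03, 0, 0, 0.006],
    [-0.3, -0.001, 0.0013, 0.03, 0, 0, 0.006],
    [-0.3, -0.001, 0.0013, 0.03, 0, 0, 0.006],
    [-0.3, -0.001, 0.0013, 0.018, 0, 0, 0.006],
    [-0.3, 0, 0.0013, 0.0105, 0, 0, 0.005],
    [-0.3, 0, 0.0013, 0, 0, 0, 0.005],
    [1, 0, 0, 0, 0, 0, 0],
    [1, 0, 0, 0, 0, 0, 0],
    [1, 0, 0, 0, 0, 0, 0]
  ],
  "squeeze": 60
}}

```text
time_s: 5.45
eef_pos: [517.4, 162.3, 3.9]
ee_rot: [0.001, 0.555, 0.832, 0.001]
force: [-1.6, 0.3, 6.9]
grip_width: 0.289
grip_force: 60.4
```

```bash
python3 - <<'E'
from h import *
st()
E
```

```text
t 5.45 p [517.391  162.2876   3.8763] yaw 112.63949880040448 z [ 0.0021  0.0002 -1.    ] j [ 0.0878  0.635   1.6707  0.      0.8337 -0.3074] F [-1.5667  0.3483  6.8631] w 24.56534333618977 gf 60.405153036117554
```

```bash
python3 - <<'E'
from h import *
p,R,s=pose()
rows([548,-253,100],down(33.1),12,p+[0,0,96],R)
E
```

```text
12 rows: [-0.0358  0.0116  0.      0.0002 -0.0001  0.1157] | mm/row 37.6 deg/row 6.6
```

{"fn": "send_rows", "kwargs": {
  "targets": [
    [1, 0, 0, -0.016, 0, 0, 0],
    [1, 0, 0, -0.04, 0, 0, 0],
    [1, 0, 0, -0.04, 0, 0, 0],
    [1, -0.0358, 0.0116, 0, 0, 0, 0.1157],
    [1, -0.0358, 0.0116, 0, 0, 0, 0.1157],
    [1, -0.0358, 0.0116, 0, 0, 0, 0.1157],
    [1, -0.0358, 0.0116, 0, 0, 0, 0.1157],
    [1, -0.0358, 0.0116, 0, 0, 0, 0.1157],
    [1, -0.0358, 0.0116, 0, 0, 0, 0.1157],
    [1, -0.0358, 0.0116, 0, 0, 0, 0.1157]
  ]
}}

```text
time_s: 6.7
eef_pos: [607.1, -78.8, 99.3]
ee_rot: [-0.0, 0.839, 0.545, -0.0]
force: [0.0, 0.1, -2.7]
grip_width: 0.286
grip_force: 59.8
```

{"fn": "send_rows", "kwargs": {
  "targets": [
    [1, -0.0358, 0.0116, 0, 0, 0, 0.1157],
    [1, -0.0358, 0.0116, 0, 0, 0, 0.1157],
    [1, -0.0358, 0.0116, 0, 0, 0, 0.1157],
    [1, -0.0358, 0.0116, 0, 0, 0, 0.1157],
    [1, -0.0358, 0.0116, 0, 0, 0, 0.1157],
    [1, 0, 0, 0, 0, 0, 0],
    [1, 0, 0, 0, 0, 0, 0],
    [1, 0, 0, 0, 0, 0, 0],
    [1, 0, 0, 0, 0, 0, 0],
    [1, 0, 0, 0, 0, 0, 0]
  ]
}}

```text
time_s: 7.95
eef_pos: [546.8, -252.8, 98.8]
ee_rot: [-0.0, 0.959, 0.285, -0.0]
force: [0.5, -0.0, -4.7]
grip_width: 0.288
grip_force: 59.9
```

```bash
python3 - <<'E'
from h import *
st()
pic=ctrl.capture("wrist");save(pic,"w3")
p,R,s=pose();zb=p[2]-3.9
for k,z in dict(bar_vee=zb,bar=zb,bar_butt=zb,post=15,rail=15,clamp_nose=25).items():
    for r in ctrl.landmark_of(k,pic)[:2]:
        X=atz(pic,r["point"],z);print(k,np.round(r["point"],1),round(r["score"],2),X,"tool",R.T@(X-p))
E
```

```text
t 7.95 p [ 546.8376 -252.7748   98.7881] yaw 33.12751623857798 z [-0.0001  0.0001 -1.    ] j [-0.6273  0.6063  1.4142  0.      1.1213  0.3653] F [ 0.5141 -0.0108 -4.6648] w 24.47677472065378 gf 59.86949443817139
bar [280.2 271.2] 0.68 [ 543.434  -253.1531   94.871 ] tool [-2.9216 -1.6142  3.9003]
post [289.8  46.6] 0.81 [ 641.626  -196.0875   15.    ] tool [110.5012   4.24    83.7661]
post [405.4 265.8] 0.17 [ 564.4545 -350.7334   15.    ] tool [-38.6196  91.6115  83.7612]
rail [377.6 178.4] 0.56 [ 605.5796 -292.7351   15.    ] tool [27.5107 65.4991 83.7618]
clamp_nose [403.7 266.5] 0.88 [ 565.1768 -344.0003   25.    ] tool [-34.3368  86.3652  73.7617]
```

View pics/w3.png

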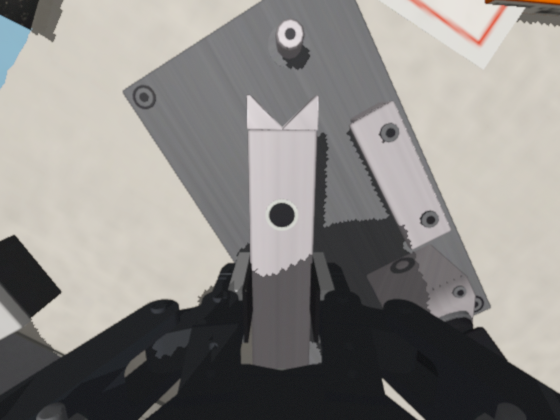

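The held bar's vee faces the post. Its tips are at (248,96) and (318,96), the apex at (282,128) and a hole at (282,215). The post top is at (289,35), and the rail's top front edge runs from (353,124) to (415,248).

```bash
python3 - <<'E'
from h import *
pic=ctrl.capture("wrist");p,R,s=pose();zt=p[2]-3.9+20
for n,u,z in [("tipL",(248,96),zt),("tipR",(318,96),zt),("apex",(282,128),zt),("hole",(282,215),zt),("posttop",(289,35),45),("postfoot",(289.8,46.6),15),("railF1",(353,124),43.5),("railF2",(415,248),43.5),("railB1",(393,101),43.5),("screw",(145,97),15)]:
    X=atz(pic,u,z);print(n,X,"tool",R.T@(X-p))
E
```

```text
tipL [ 603.8152 -200.3595  114.8897] tool [ 76.7395 -13.0753 -16.0979]
tipR [ 617.6138 -221.5635  114.8897] tool [ 76.7288  12.2231 -16.0986]
apex [ 601.1035 -216.7992  114.8897] tool [ 65.4947  -0.7802 -16.0985]
hole [ 572.8267 -235.2408  114.8897] tool [ 31.7357  -0.7607 -16.0993]
posttop [ 641.2125 -195.3276   45.    ] tool [110.8204   3.1212  53.7921]
postfoot [ 641.5053 -196.5511   15.    ] tool [110.3972   4.307   83.792 ]
railF1 [ 622.9125 -251.7412   43.5   ] tool [64.6964 40.4035 55.2901]
railF2 [ 582.5315 -331.1048   43.5   ] tool [-12.4556  84.8644  55.2872]
railB1 [ 645.4392 -263.2076   43.5   ] tool [77.3138 62.3062 55.2898]
screw [ 565.711  -134.4847   15.    ] tool [ 80.7627 -89.0676  83.7938]
```

{"fn": "send_rows", "kwargs": {
  "targets": [
    [1, 0, 0.001, 0.02, 0, 0, 0],
    [1, 0, 0.001, 0.02, 0, 0, 0],
    [1, 0, 0.001, 0.02, 0, 0, 0],
    [1, 0, 0.0013, 0.014, 0, 0, 0],
    [1, 0, 0, 0.004, 0, 0, 0],
    [1, 0, 0, 0, 0, 0, 0],
    [1, 0.01, 0, 0, 0, 0, 0],
    [1, 0.01, 0, 0, 0, 0, 0],
    [1, 0.006, 0, 0, 0, 0, 0],
    [1, 0, 0, 0, 0, 0, 0]
  ]
}}

```text
time_s: 9.6
eef_pos: [571.2, -242.2, 20.8]
ee_rot: [0.0, 0.958, 0.285, 0.0]
force: [0.2, -0.5, -4.7]
grip_width: 0.287
grip_force: 59.8
```

```bash
python3 - <<'E'
from h import *
st()
pic=ctrl.capture("wrist");save(pic,"w4")
E
```

```text
t 9.6 p [ 571.2058 -242.1831   20.7894] yaw 33.13144281803713 z [ 0.0001 -0.0001 -1.    ] j [-0.5896  0.7425  1.4022 -0.      0.9967  0.403 ] F [ 0.1662 -0.5213 -4.6602] w 24.421228088618168 gf 59.84657406806946
```

View pics/w4.png

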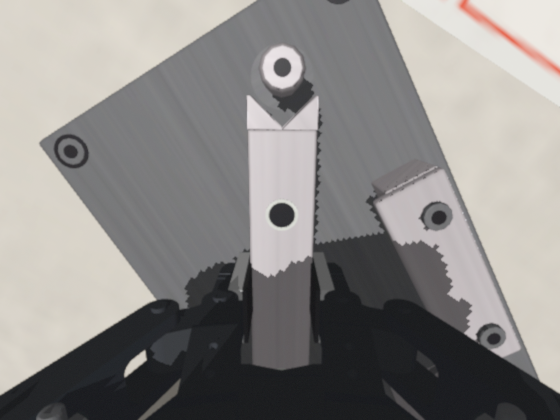

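The post (282,67) lines up with the vee apex (282,128), and about 8 mm remains to close. I'll move in and lower the last millimetre.

{"fn": "send_rows", "kwargs": {
  "targets": [
    [1, 0.003, 0, 0.0005, 0, 0, 0],
    [1, 0.002, 0, 0.0005, 0, 0, 0],
    [1, 0.0015, 0, 0.0005, 0, 0, 0],
    [1, 0.001, 0, 0.0, 0, 0, 0],
    [1, 0.0005, 0, 0, 0, 0, 0],
    [1, 0, 0, 0, 0, 0, 0],
    [1, 0, 0, 0, 0, 0, 0],
    [1, 0, 0, 0, 0, 0, 0],
    [1, 0, 0, 0, 0, 0, 0],
    [1, 0, 0, 0, 0, 0, 0]
  ]
}}

```text
time_s: 10.9
eef_pos: [577.5, -238.3, 19.3]
ee_rot: [0.0, 0.959, 0.285, 0.0]
force: [0.5, 0.3, -4.2]
grip_width: 0.286
grip_force: 59.8
```

```bash
python3 - <<'E'
from h import *
st();p,R,s=pose();print(R.T@s["force"])
E
```

```text
t 10.9 p [ 577.4929 -238.2511   19.3212] yaw 33.0797111638403 z [ 0. -0. -1.] j [-0.5785  0.7525  1.3875 -0.      1.0016  0.4149] F [ 0.5176  0.2964 -4.1552] w 24.33800963804328 gf 59.84610378742218
[0.5955 0.0341 4.1552]
```

{"fn": "send_rows", "kwargs": {
  "targets": [
    [1, 0.001, 0, 0.0005, 0, 0, 0],
    [1, 0.0005, 0, 0.0005, 0, 0, 0],
    [1, 0.0005, 0, 0.0005, 0, 0, 0],
    [1, 0, 0, 0.0, 0, 0, 0],
    [1, 0, 0, 0, 0, 0, 0],
    [1, 0, 0, 0, 0, 0, 0],
    [1, 0, 0, 0, 0, 0, 0],
    [1, 0, 0, 0, 0, 0, 0],
    [1, 0, 0, 0, 0, 0, 0],
    [1, 0, 0, 0, 0, 0, 0]
  ]
}}

```text
time_s: 12.15
eef_pos: [578.6, -237.8, 18.9]
ee_rot: [0.0, 0.959, 0.285, -0.001]
force: [-9.9, -1.4, 8.3]
grip_width: 0.286
grip_force: 61.4
```

```bash
python3 - <<'E'
from h import *
st();p,R,s=pose();print(R.T@s["force"])
pic=ctrl.capture("wrist")
for n,u,z in [("tipL",(248,96),p[2]+16.1),("post?",(282,67),45)]: print(R.T@(atz(pic,u,z)-p))
for k,z in dict(post=15,bar_vee=15).items():
    for r in ctrl.landmark_of(k,pic)[:1]: print(k,r["point"],r["score"],R.T@(atz(pic,r["point"],z)-p))
save(pic,"w5");cv2.imwrite("pics/w5c.png",cv2.resize(cv2.imread("pics/w5.png")[20:230,180:460],None,fx=2.5,fy=2.5))
E
```

```text
t 12.15 p [ 578.5623 -237.7751   18.9177] yaw 33.09534764014881 z [-0.0014 -0.0009 -1.    ] j [-0.5763  0.755   1.3839 -0.0018  1.0034  0.4178] F [-9.8668 -1.3631  8.3098] w 24.287813077282408 gf 61.42489492893219
[-9.0242 -4.2456 -8.2948]
[ 76.7099 -13.0566 -16.2287]
[ 85.1712  -0.8115 -26.225 ]
post [281.4, 99.3] 0.69 [76.3165 -0.9785  3.7899]
```

View pics/w5c.png

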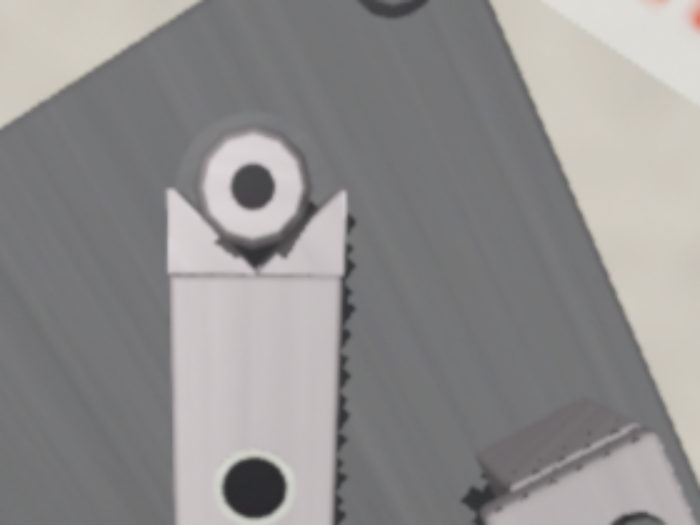

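The vee is seated on the post, with both flanks touching and about 9 N of reaction. I'll release and lift.

{"fn": "send_rows", "kwargs": {
  "targets": [
    [0.06, 0, 0, 0, 0, 0, 0],
    [0.06, 0, 0, 0, 0, 0, 0],
    [0.06, 0, 0, 0, 0, 0, 0],
    [0.06, 0, 0, 0, 0, 0, 0],
    [0.06, 0, 0, -0.01, 0, 0, 0],
    [0.06, 0, 0, -0.02, 0, 0, 0],
    [0.06, 0, 0, -0.03, 0, 0, 0],
    [0.06, 0, 0, -0.03, 0, 0, 0],
    [0.06, 0, 0, 0, 0, 0, 0],
    [0.06, 0, 0, 0, 0, 0, 0]
  ]
}}

```text
time_s: 13.55
eef_pos: [578.9, -236.9, 107.3]
ee_rot: [-0.0, 0.959, 0.285, -0.0]
force: [-0.3, -0.6, -0.2]
grip_width: 0.47
grip_force: 0.0
```

```bash
cat >> h.py <<'E'
POST=np.array([642.0,-195.4]);FY=np.radians(-27)
def F2W(x,y): # fixture xy -> world, anchored at the post
    c,s=np.cos(FY),np.sin(FY);x-=30;y-=105;return POST+[c*x-s*y,s*x+c*y]
def push(th,r,d,z):
    t=np.radians(th);u=np.array([-np.sin(t),-np.cos(t)]);n=np.array([-np.cos(t),np.sin(t)])
    f=np.array([30,105])+r*u+d*n;return np.r_[F2W(*f),z],down(153-th)
E
python3 - <<'E'
from h import *
st()
p,R,s=pose()
print(push(30,125,44,60))
rows(*push(30,125,44,90),10)
pic=ctrl.capture("wrist")
for k,z in dict(post=15,bar_vee=15,bar=15,bar_butt=15,rail=15).items():
    for r in ctrl.landmark_of(k,pic)[:1]: print(k,r["score"],atz(pic,r["point"],z))
t=33.1;d=np.array([np.cos(np.radians(t)),np.sin(np.radians(t))])
print("expect bar",POST-79.3*d,"butt",POST-159.3*d,"rail",F2W(43,2),"nose",F2W(30,-61))
E
```

```text
t 13.55 p [ 578.8541 -236.9282  107.2562] yaw 33.083062240723166 z [-0.0008  0.0005 -1.    ] j [-0.5755  0.6436  1.3246  0.      1.1743  0.4179] F [-0.3133 -0.5905 -0.2265] w 39.96723062684366 gf 0.0
(array([ 513.2021, -226.5784,   60.    ]), array([[-0.5446,  0.8387,  0.    ],
       [ 0.8387,  0.5446,  0.    ],
       [ 0.    ,  0.    , -1.    ]]))
10 rows: [-0.001  -0.0073  0.0017 -0.0001 -0.     -0.1569] | mm/row 7.6 deg/row 9.0
post 0.72 [ 642.4495 -196.0269   15.    ]
bar_vee 0.67 [ 639.0551 -196.1429   15.    ]
bar 0.87 [ 575.349 -238.226   15.   ]
bar_butt 0.91 [ 509.332  -279.9002   15.    ]
rail 0.92 [ 606.2798 -292.7119   15.    ]
expect bar [ 575.5689 -238.7059] butt [ 508.5514 -282.394 ] rail [ 606.8221 -293.0755] nose [ 566.6376 -343.3071]
```

{"fn": "send_rows", "kwargs": {
  "targets": [
    [1, -0.001, -0.0073, 0.0017, 0, 0, -0.157],
    [1, -0.001, -0.0073, 0.0017, 0, 0, -0.157],
    [1, -0.001, -0.0073, 0.0017, 0, 0, -0.157],
    [1, -0.001, -0.0073, 0.0017, 0, 0, -0.157],
    [1, -0.001, -0.0073, 0.0017, 0, 0, -0.157],
    [1, -0.001, -0.0073, 0.0017, 0, 0, -0.157],
    [1, -0.001, -0.0073, 0.0017, 0, 0, -0.157],
    [1, -0.001, -0.0073, 0.0017, 0, 0, -0.157],
    [1, -0.001, -0.0073, 0.0017, 0, 0, -0.157],
    [1, -0.001, -0.0073, 0.0017, 0, 0, -0.157]
  ]
}}

```text
time_s: 15.1
eef_pos: [513.2, -227.2, 90.6]
ee_rot: [-0.0, 0.475, 0.88, 0.0]
force: [-0.1, 0.6, 0.2]
grip_width: 0.002
grip_force: 0.0
```

```bash
python3 - <<'E'
from h import *
st()
rows(*push(30,125,44,19),4)
rows(*push(30,125,24,19),10,*push(30,125,44,19))
rows(*push(22,120,24,19),10,*push(30,125,24,19))
rows(*push(13,114,24,19),10,*push(22,120,24,19))
E
```

```text
t 15.1 p [ 513.2372 -227.1754   90.5567] yaw 123.33512155822949 z [-0.0003  0.0002 -1.    ] j [-0.6254  0.5369  1.5577  0.      1.0473 -1.2073] F [-0.1481  0.5614  0.1547] w 0.13519263753769767 gf 0.0
4 rows: [ 0.0001  0.0001  0.0179 -0.     -0.0001  0.0015] | mm/row 17.9 deg/row 0.1
10 rows: [-0.002  0.    -0.     0.     0.     0.   ] | mm/row 2.0 deg/row 0.0
10 rows: [-0.0017  0.0002 -0.      0.      0.     -0.014 ] | mm/row 1.7 deg/row 0.8
10 rows: [-0.0018  0.0002 -0.      0.      0.     -0.0157] | mm/row 1.9 deg/row 0.9
```

{"fn": "send_rows", "kwargs": {
  "targets": [
    [1, 0, 0, 0.022, 0, 0, 0],
    [1, 0, 0, 0.022, 0, 0, 0],
    [1, 0, 0, 0.018, 0, 0, 0],
    [1, 0, 0, 0.009, 0, 0, 0],
    [1, -0.004, 0, 0, 0, 0, 0],
    [1, -0.004, 0, 0, 0, 0, 0],
    [1, -0.004, 0, 0, 0, 0, 0],
    [1, -0.004, 0, 0, 0, 0, 0],
    [1, -0.003, 0, 0, 0, 0, 0],
    [1, -0.001, 0, 0, 0, 0, 0]
  ]
}}

```text
time_s: 16.35
eef_pos: [524.5, -244.1, 19.8]
ee_rot: [0.0, 0.477, 0.879, -0.0]
force: [-0.8, 0.2, 0.7]
grip_width: 0.003
grip_force: 0.3
```

```bash
python3 - <<'E'
from h import *
st();p,R,s=pose();print(R.T@s["force"])
rows(*push(16,115,24,19),10)
E
```

```text
t 16.35 p [ 524.5026 -244.1127   19.8169] yaw 123.02655084388128 z [ 0.0001 -0.0001 -1.    ] j [-0.638   0.67    1.546   0.      0.9255 -1.2144] F [-0.778   0.1553  0.6998] w 0.2486981712163704 gf 0.3468140070253867
[ 0.5542 -0.5676 -0.6999]
10 rows: [-0.0028  0.0005  0.0001  0.      0.     -0.0244] | mm/row 2.9 deg/row 1.4
```

{"fn": "send_rows", "kwargs": {
  "targets": [
    [1, -0.0028, 0.0005, 0, 0, 0, -0.0244],
    [1, -0.0028, 0.0005, 0, 0, 0, -0.0244],
    [1, -0.0028, 0.0005, 0, 0, 0, -0.0244],
    [1, -0.0028, 0.0005, 0, 0, 0, -0.0244],
    [1, -0.0028, 0.0005, 0, 0, 0, -0.0244],
    [1, -0.0028, 0.0005, 0, 0, 0, -0.0244],
    [1, -0.0028, 0.0005, 0, 0, 0, -0.0244],
    [1, -0.0028, 0.0005, 0, 0, 0, -0.0244],
    [1, -0.0028, 0.0005, 0, 0, 0, -0.0244],
    [1, -0.0028, 0.0005, 0, 0, 0, -0.0244]
  ]
}}

```text
time_s: 17.6
eef_pos: [546.1, -262.5, 19.8]
ee_rot: [0.0, 0.366, 0.931, -0.0]
force: [-2.3, 0.2, 0.4]
grip_width: -0.001
grip_force: 1.0
```

```bash
python3 - <<'E'
from h import *
st();p,R,s=pose();print(R.T@s["force"])
rows(*push(4,109,24,19),10)
pic=ctrl.capture("wrist");save(pic,"w6")
for k,z in dict(post=15,bar_vee=15,bar=15,bar_butt=15,rail=15).items():
    for r in ctrl.landmark_of(k,pic)[:1]: print(k,r["point"],r["score"],atz(pic,r["point"],z))
E
```

```text
t 17.6 p [ 546.1434 -262.4989   19.7928] yaw 137.1112146660739 z [ 0. -0. -1.] j [-0.6412  0.718   1.4532 -0.      0.9704 -1.4634] F [-2.3075  0.1951  0.3981] w -0.08082799564131206 gf 1.0076303780078888
[ 1.8234 -1.4275 -0.3981]
10 rows: [-0.0024  0.0001  0.0001 -0.      0.     -0.0207] | mm/row 2.4 deg/row 1.2
bar_vee [507.0, 314.3] 0.92 [ 643.5708 -195.9873   15.    ]
bar [350.2, 310.6] 0.9 [ 587.7413 -252.9922   15.    ]
bar_butt [193.4, 305.5] 0.93 [ 531.6708 -309.0937   15.    ]
```

View pics/w6.png

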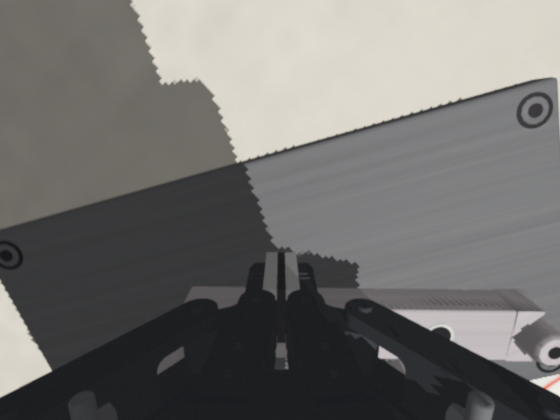

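The bar is following the push. It is now about 18° out, with the vee still on the post at (540,340).

{"fn": "send_rows", "kwargs": {
  "targets": [
    [1, -0.0024, 0.0004, 0, 0, 0, -0.0207],
    [1, -0.0024, 0.0004, 0, 0, 0, -0.0207],
    [1, -0.0024, 0.0004, 0, 0, 0, -0.0207],
    [1, -0.0024, 0.0004, 0, 0, 0, -0.0207],
    [1, -0.0024, 0.0004, 0, 0, 0, -0.0207],
    [1, -0.0024, 0.0004, 0, 0, 0, -0.0207],
    [1, -0.0024, 0.0004, 0, 0, 0, -0.0207],
    [1, -0.0024, 0.0004, 0, 0, 0, -0.0207],
    [1, -0.0024, 0.0004, 0, 0, 0, -0.0207],
    [1, -0.0024, 0.0004, 0, 0, 0, -0.0207]
  ]
}}

```text
time_s: 19.15
eef_pos: [567.5, -273.9, 19.8]
ee_rot: [0.0, 0.268, 0.964, -0.0]
force: [-2.9, -0.5, 0.7]
grip_width: -0.002
grip_force: 1.1
```

```bash
python3 - <<'E'
from h import *
st();p,R,s=pose();print(R.T@s["force"])
rows(*push(0,106,22,19),10)
for c in("wrist","side"):
  pic=ctrl.capture(c)
  for k,z in dict(bar_vee=15,bar=15,bar_butt=15).items():
    for r in ctrl.landmark_of(k,pic)[:1]: print(k,r["point"],r["score"],atz(pic,r["point"],z))
print("loaded bar",F2W(30,25.7),F2W(30,-54.3))
E
```

```text
t 19.15 p [ 567.5295 -273.9242   19.8017] yaw 148.95358931859548 z [ 0. -0. -1.] j [-0.6353  0.7618  1.3676 -0.      1.0121 -1.6642] F [-2.9322 -0.5294  0.7373] w -0.13003996236168439 gf 1.1151256458833814
[ 2.2391 -1.9658 -0.7373]
10 rows: [-0.0009 -0.0002  0.0001 -0.      0.     -0.0071] | mm/row 0.9 deg/row 0.4
bar_vee [484.4, 311.9] 0.79 [ 642.193 -197.974   15.   ]
bar [331.9, 310.8] 0.79 [ 601.7948 -263.9054   15.    ]
bar_butt [173.8, 309.9] 0.8 [ 560.062  -332.2808   15.    ]
bar_vee [298.9, 221.8] 0.64 [ 648.5645 -184.7888   15.    ]
bar [300.0, 238.9] 0.63 [ 599.5293 -259.8856   15.    ]
loaded bar [ 605.9986 -266.0568] [ 569.6793 -337.3373]
```

{"fn": "send_rows", "kwargs": {
  "targets": [
    [1, -0.001, 0.0002, 0, 0, 0, -0.007],
    [1, -0.001, 0.0002, 0, 0, 0, -0.007],
    [1, -0.001, 0.0002, 0, 0, 0, -0.007],
    [1, -0.001, 0.0002, 0, 0, 0, -0.007],
    [1, -0.001, 0.0002, 0, 0, 0, -0.007],
    [1, -0.001, 0.0002, 0, 0, 0, -0.007],
    [1, -0.001, 0.0002, 0, 0, 0, -0.007],
    [1, -0.001, 0.0002, 0, 0, 0, -0.007],
    [1, -0.001, 0.0002, 0, 0, 0, -0.007],
    [1, -0.001, 0.0002, 0, 0, 0, -0.007]
  ]
}}

```text
time_s: 20.8
eef_pos: [574.2, -276.3, 19.7]
ee_rot: [-0.004, 0.234, 0.972, 0.001]
force: [-24.2, 4.7, 13.9]
grip_width: -0.003
grip_force: 11.7
```

```bash
python3 - <<'E'
from h import *
st();p,R,s=pose();print(R.T@s["force"])
pic=ctrl.capture("wrist")
for k,z in dict(bar_vee=15,bar=15,bar_butt=15).items():
    for r in ctrl.landmark_of(k,pic)[:1]: print(k,r["point"],r["score"],atz(pic,r["point"],z))
E
```

```text
t 20.8 p [ 574.1657 -276.2853   19.7151] yaw 152.93528835048824 z [-0.0083  0.0031 -1.    ] j [-0.6311  0.7792  1.3339 -0.0027  1.037  -1.7281] F [-24.1832   4.7152  13.8628] w -0.2338850141524373 gf 11.717846989631653
[ 23.801   -6.8178 -13.648 ]
bar_vee [481.0, 315.8] 0.82 [ 644.4337 -197.6021   15.    ]
bar [325.5, 310.3] 0.97 [ 605.7377 -266.5335   15.    ]
bar_butt [167.7, 309.9] 0.7 [ 569.2898 -337.5152   15.    ]
```

The bar is flush, with about 24 N against the rail. I'll back off, lift, and then measure the knob.

{"fn": "send_rows", "kwargs": {
  "targets": [
    [1, 0.005, 0, 0, 0, 0, 0],
    [1, 0.01, 0, 0, 0, 0, 0],
    [1, 0.01, 0, -0.005, 0, 0, 0],
    [1, 0.005, 0, -0.04, 0, 0, 0],
    [0.3, 0, -0.02, -0.05, 0, 0, 0],
    [0.3, 0, -0.04, -0.05, 0, 0, 0],
    [0.3, 0, -0.04, -0.02, 0, 0, 0],
    [0.3, 0, -0.02, 0, 0, 0, 0],
    [0.3, 0, 0, 0, 0, 0, 0],
    [0.3, 0, 0, 0, 0, 0, 0]
  ]
}}

```text
time_s: 22.25
eef_pos: [496.4, -367.8, 182.3]
ee_rot: [-0.001, 0.234, 0.972, 0.001]
force: [-0.0, 0.3, -0.1]
grip_width: 0.348
grip_force: 0.0
```

```bash
python3 - <<'E'
from h import *
st()
P=[ctrl.capture(c) for c in("wrist","top","side")]
o=[];w=[]
for pic in P:
    for r in ctrl.landmark_of("knob_grip",pic)[:1]:
        print(r["point"],r["score"],atz(pic,r["point"],70));o.append((pic,r["point"]))
print("tri",tri(o))
for z in(55,65,75,85):
    X=atz(*o[0],z)[:2]-POST;c,s=np.cos(FY),np.sin(FY);print(z,"fixture",30+c*X[0]+s*X[1],105-s*X[0]+c*X[1])
for k,z in dict(bar_vee=15,bar=15,bar_butt=15,clamp_nose=25).items():
    for r in ctrl.landmark_of(k,P[0])[:1]: print(k,r["point"],r["score"],atz(P[0],r["point"],z))
save(P[0],"w7")
E
```

```text
t 22.25 p [ 496.4376 -367.836   182.2633] yaw 152.94858985696666 z [-0.0013  0.002  -1.    ] j [-0.8272  0.5569  1.2644  0.0004  1.3227 -1.926 ] F [-0.0041  0.3487 -0.0544] w 29.55854161936601 gf 0.0
[280.5, 257.8] 0.61 [ 535.0271 -387.3229   70.    ]
[311.2, 257.2] 0.75 [ 529.9043 -401.8715   70.    ]
tri [ 539.5784 -389.6717   58.4262]
55 fixture 28.543220463988206 -114.59331345285
65 fixture 24.059513291992573 -114.5772691057441
75 fixture 19.575806119996955 -114.56122475863816
85 fixture 15.09209894800135 -114.5451804115323
bar_vee [499.7, 247.4] 0.73 [ 646.9749 -197.7274   15.    ]
bar [420.8, 240.7] 0.92 [ 604.1773 -265.6515   15.    ]
bar_butt [340.0, 239.6] 0.82 [ 566.4351 -336.8859   15.    ]
```

View pics/w7.png

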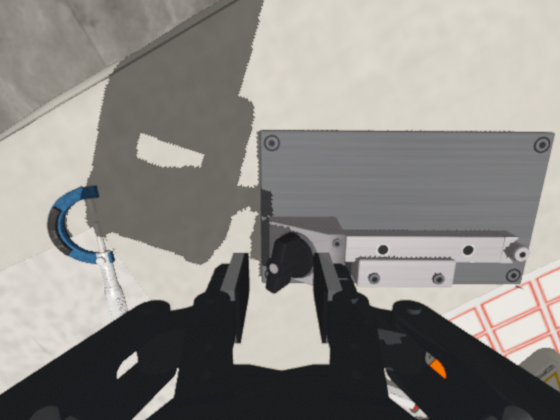

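The bar lies along the rail, from the post at (520,254) to the butt at (342,250). The knob wing is at about (290,235)–(273,288), tilted about 13° from fixture x, which matches its open position. I'm going to the tilted pre-grasp pose.

```bash
cat >> h.py <<'E'
def knobR(a):
    ex=np.array([np.cos(FY),np.sin(FY),0]);ey=np.array([-ex[1],ex[0],0]);t=np.radians(35)
    z=np.sin(t)*ey-np.cos(t)*np.array([0,0,1]);x=-ex
    return np.c_[x,np.cross(z,x),z]@Rn.from_rotvec([0,0,a]).as_matrix()
E
python3 - <<'E'
from h import *
g=np.array([539.6,-389.7,58.4]);R=knobR(.221)
rows(g-60*R[:,2],R,10)
E
```

```text
10 rows: [-0.0054 -0.0048  0.0064 -0.0608  0.0068  0.0212] | mm/row 9.7 deg/row 3.7
```

{"fn": "send_rows", "kwargs": {
  "targets": [
    [0.3, -0.0054, -0.0048, 0.0064, -0.0608, 0.0068, 0.0212],
    [0.3, -0.0054, -0.0048, 0.0064, -0.0608, 0.0068, 0.0212],
    [0.3, -0.0054, -0.0048, 0.0064, -0.0608, 0.0068, 0.0212],
    [0.3, -0.0054, -0.0048, 0.0064, -0.0608, 0.0068, 0.0212],
    [0.3, -0.0054, -0.0048, 0.0064, -0.0608, 0.0068, 0.0212],
    [0.3, -0.0054, -0.0048, 0.0064, -0.0608, 0.0068, 0.0212],
    [0.3, -0.0054, -0.0048, 0.0064, -0.0608, 0.0068, 0.0212],
    [0.3, -0.0054, -0.0048, 0.0064, -0.0608, 0.0068, 0.0212],
    [0.3, -0.0054, -0.0048, 0.0064, -0.0608, 0.0068, 0.0212],
    [0.3, -0.0054, -0.0048, 0.0064, -0.0608, 0.0068, 0.0212]
  ]
}}

```text
time_s: 24.0
eef_pos: [524.1, -420.7, 107.4]
ee_rot: [0.038, 0.324, 0.897, 0.299]
force: [-0.3, -0.2, -0.8]
grip_width: 0.354
grip_force: 0.0
```

```bash
python3 - <<'E'
from h import *
st();p,R,s=pose();print(R.T@knobR(.221))
P=[ctrl.capture(c) for c in("wrist","side")];o=[]
for pic in P:
    for r in ctrl.landmark_of("knob_grip",pic)[:1]:
        print(r["point"],r["score"]);o.append((pic,r["point"]))
T=tri(o);print("tri",T,"tool",R.T@(T-p))
print("expected grip px",proj(P[0],[539.6,-389.7,58.4]))
for d in(50,60,70):
    c,u=ray(*o[0]);k=(d-R[:,2]@(c-p))/(R[:,2]@u);print(d,R.T@(c+k*u-p))
save(P[0],"w8")
E
```

```text
t 24.0 p [ 524.1016 -420.7023  107.4424] yaw 142.5415498412935 z [ 0.2613  0.512  -0.8183] j [-1.0414  0.891   0.9965  0.5058  1.6105 -1.9917] F [-0.2982 -0.1544 -0.8176] w 30.054070652461444 gf 0.0
[[ 1.      0.0006  0.    ]
 [-0.0006  1.     -0.0016]
 [-0.      0.0016  1.    ]]
[291.2, 230.9] 0.75
[308.4, 255.4] 0.53
tri [ 536.3637 -387.9323   66.889 ] tool [ 5.0043  4.1363 53.1663]
expected grip px [280.4951 229.0833]
50 [ 2.68    6.6958 50.    ]
60 [-0.9079  7.0096 60.    ]
70 [-4.4959  7.3234 70.    ]
```

View pics/w8.png

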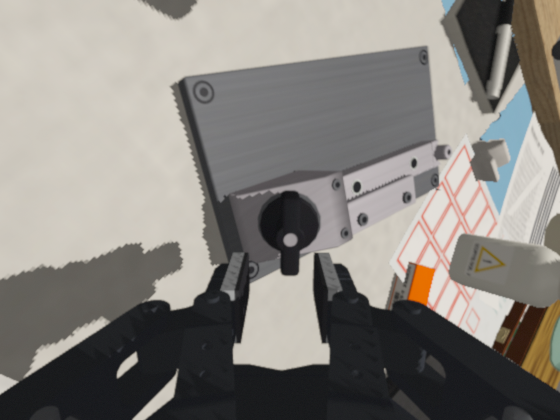

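The wing is in line with the tool, at column 290 and rows 192–275, with the disc centred near (289,222). It is about 6 mm off along tool y. I'll solve the depth from its size.

```bash
python3 - <<'E'
from h import *
from scipy.optimize import least_squares
p,R,s=pose();pic=ctrl.capture("wrist")
pr=lambda v:proj(pic,p+R@np.array(v))
def f(v):
    x,y,d=v
    a=pr((x+25,y,d-13));b=pr((x-25,y,d-13));l=pr((x,y-20,d+13));r=pr((x,y+20,d+13))
    return [a[1]-192,b[1]-275,a[0]-290,b[0]-290,l[0]-259,r[0]-319,(l[1]+r[1])/2-222]
o=least_squares(f,[0,6,55]);print(o.x,o.fun, "world",p+R@o.x)
c,sn=np.cos(FY),np.sin(FY);X=(p+R@o.x)[:2]-POST;print("fixture",30+c*X[0]+sn*X[1],105-sn*X[0]+c*X[1])
E
```

```text
[ 4.5934  5.5835 50.1513] [ 0.9113 -0.294   0.2812 -0.2804 -0.7798  0.7555 -0.7482] world [ 536.5041 -388.6766   70.3191]
fixture 23.74819901523577 -115.10490677287278
```

{"fn": "send_rows", "kwargs": {
  "targets": [
    [0.3, 0.0025, 0.003, 0.005, 0, 0, 0],
    [0.3, 0.002, 0.0025, 0.01, 0, 0, 0],
    [0.3, 0, 0, 0.015, 0, 0, 0],
    [0.3, 0, 0, 0.014, 0, 0, 0],
    [0.3, 0, 0, 0.01, 0, 0, 0],
    [0.3, 0, 0, 0.004, 0, 0, 0],
    [0.3, 0, 0, 0, 0, 0, 0],
    [1, 0, 0, 0, 0, 0, 0],
    [1, 0, 0, 0, 0, 0, 0],
    [1, 0, 0, 0, 0, 0, 0]
  ],
  "squeeze": 40
}}

```text
time_s: 25.5
eef_pos: [538.7, -385.1, 64.4]
ee_rot: [0.038, 0.324, 0.897, 0.298]
force: [-0.1, -1.0, 3.8]
grip_width: 0.131
grip_force: 41.7
```

```bash
python3 - <<'E'
from h import *
st();p,R,s=pose();print(R.T@s["force"],p-knobR(.221)@[0,0,9])
E
```

```text
t 25.5 p [ 538.671  -385.1485   64.3539] yaw 142.55194187355423 z [ 0.2609  0.5102 -0.8195] j [-0.9964  0.8999  1.0993  0.5211  1.491  -2.0109] F [-0.0908 -0.9715  3.8469] w 11.164683932044733 gf 41.652955412864685
[-0.0347  1.5054 -3.672 ] [ 536.3274 -389.748    71.7263]
```

{"fn": "send_rows", "kwargs": {
  "targets": [
    [1, 0, 0, 0, 0, 0, 0.13],
    [1, 0, 0, 0, 0, 0, 0.15],
    [1, 0, 0, 0, 0, 0, 0.15],
    [1, 0, 0, 0, 0, 0, 0.15],
    [1, 0, 0, 0, 0, 0, 0.15],
    [1, 0, 0, 0, 0, 0, 0.15],
    [1, 0, 0, 0, 0, 0, 0.15],
    [1, 0, 0, 0, 0, 0, 0.15],
    [1, 0, 0, 0, 0, 0, 0.13],
    [1, 0, 0, 0, 0, 0, 0]
  ]
}}

```text
time_s: 26.75
eef_pos: [544.1, -384.4, 66.6]
ee_rot: [-0.147, 0.803, 0.514, 0.264]
force: [28.1, 1.5, 3.8]
grip_width: 0.13
grip_force: 40.8
```

```bash
python3 - <<'E'
from h import *
st();p,R,s=pose();print(R.T@s["force"],R.T@s["wrist_torque"],Rn.from_matrix(knobR(.221).T@R).as_rotvec())
E
```

```text
t 26.75 p [ 544.1306 -384.4363   66.6327] yaw 66.06865444330074 z [ 0.2721  0.5073 -0.8177] j [-0.9921  0.8992  1.0955  0.5318  1.4859 -0.6997] F [28.0847  1.5243  3.766 ] w 11.0449575869131 gf 40.772684812545776
[12.6281 24.8457  5.3364] [-4.3285  1.8218  0.0676] [-0.0117 -0.0064  1.306 ]
```

{"fn": "send_rows", "kwargs": {
  "targets": [
    [0.3, 0, 0, 0, 0, 0, 0],
    [0.3, 0, 0, 0, 0, 0, 0],
    [0.3, 0, 0, 0, 0, 0, 0],
    [0.3, 0, 0, -0.005, 0, 0, 0],
    [0.3, 0, 0, -0.015, 0, 0, 0],
    [0.3, 0, 0, -0.03, 0, 0, 0],
    [0.3, 0, 0, -0.03, 0, 0, 0],
    [0.3, 0, 0, -0.03, 0, 0, 0],
    [0.3, 0, 0, -0.03, 0, 0, 0],
    [0.3, 0, 0, 0, 0, 0, 0]
  ]
}}

```text
time_s: 28.0
eef_pos: [501.7, -458.0, 180.8]
ee_rot: [-0.149, 0.804, 0.514, 0.259]
force: [0.4, -0.1, 0.4]
grip_width: 0.351
grip_force: 0.0
```

```bash
python3 - <<'E'
from h import *
st()
pic=ctrl.capture("wrist");save(pic,"w9")
for k,z in dict(bar_vee=15,bar=15,bar_butt=15,post=15).items():
    for r in ctrl.landmark_of(k,pic)[:1]: print(k,r["point"],r["score"],atz(pic,r["point"],z))
E
```

```text
t 28.0 p [ 501.731  -458.0454  180.7584] yaw 65.84113347327204 z [ 0.2629  0.5069 -0.8209] j [-1.0937  0.8639  0.8518  0.4969  1.7799 -0.6454] F [ 0.4251 -0.1186  0.3903] w 29.79476584247472 gf 0.0
bar_vee [285.2, 52.3] 0.82 [ 632.6941 -200.0106   15.    ]
bar [289.3, 102.3] 0.57 [ 605.9208 -267.1666   15.    ]
post [290.4, 48.7] 0.7 [ 640.9182 -197.5915   15.    ]
```

View pics/w9.png

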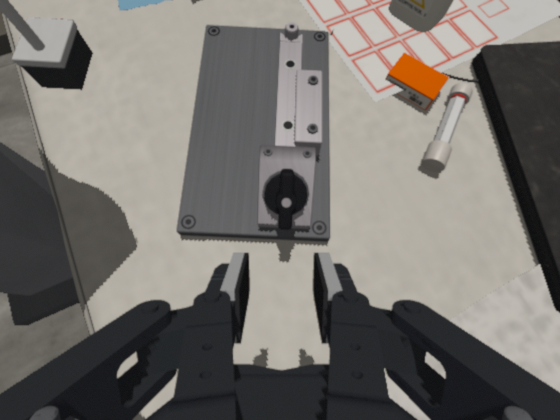

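The knob wing now points straight up the slope, with the wing at (287,170–235) in line with the bar. The bar lies flush along the rail, from (288,145) to the post at (291,30), and the gripper is clear. Handing in.

```bash
python3 -c "
from rig import ctrl
print(ctrl.finish_job())"
```

```text
the job is handed in; nothing more can be done
None
```

The bar is loaded flush along the rail with its vee on the post, the knob is turned to its locked position, and the job was handed in at about 28 s; I viewed 11 pictures, one over the limit of 10.

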